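Open the square storage jar in the jar block

TASK

Take the square jar with the wide screw lid out of the crate and stand it fully down in the square recess of the wooden jar block, still closed. With the block bracing the jar, unscrew the lid anticlockwise until its threads let go, lift it straight off and finish while holding it in the gripper, level and a centimetre or a few above the open mouth, with the jar still fully seated. Leave the tin and the spice jar in the crate and do not disturb the tumbler or the mug.

Things in the scene. Friction and masses are not known exactly. Their poses are not given: they have to be found in the camera images.
- jar: closed square jar of white stoneware, about 0.3 kg, upright in the crate. Origin: centre of its underside, z up. Body 62 x 62 mm (flat sides face its x and y, corners rounded 8 mm) up to z = 78 mm, round shoulder to 84 mm, then a 44 mm neck to the rim. With the lid on, 113 mm high; jar and lid can be lifted together by the lid.
- jar_lid: round steel lid on the jar, a loose part, 60 g, 62 mm diameter, 21 mm high, knurled upright skirt. Origin: centre of the skirt's lower edge, z up; closed, it is 92 mm above the jar's underside. Below it are 8 mm of neck, then the shoulder and the wider square corners: fingers turning the lid must stay above 84 mm from the underside. Once free it lifts straight off.
- lid_top (a point): centre of the lid's top, 21 mm above its lower edge. The closed lid's yaw minus the jar's is about -10 degrees (within 5). Turned anticlockwise seen from above (50 to 60 degrees) it comes free once that difference passes +44 degrees, pops up 2 mm, and stays free to about +75 degrees, where it meets the next tabs. Clockwise it meets a stop.
- jar_rim (a point): centre of the jar's mouth at the rim, 108 mm above the jar's underside. Three tabs on the neck lock the lid. A sprung rubber ring in the mouth presses the lid up against the tabs with about 12 N, so it is tight to turn (up to about 0.6 N m). The lid's skirt is clear of the rim after rising 16 mm.
- jar_block: wooden block 130 x 130 x 34 mm fixed on the worktop, in its middle a square recess 66 x 66 mm, 22 mm deep, mouth chamfered 3 mm, sides along the block's x and y. The jar fits in any of four quarter turns, 2 mm play each side (it can turn about 5 degrees either way). Origin: centre of the underside, z up.
- recess_floor (a point): centre of the floor of the recess, 12 mm above the worktop; the jar's underside rests here. A wall cabinet hangs about 0.46 m above the worktop from x = 0.57 m on: a wide swing of the wrist would hit it, so travel between crate and block on the near side
- crate: open wooden crate, fixed, outside 190 x 310 x 50 mm, walls and floor 8 mm. Origin: centre of its underside; long side along y. Jar, spice jar and tin stand in a row along y in its farther half (x about +30 mm, 95 mm apart, any order); lemon, garlic and mandarin, under 65 mm high, lie in the nearer half. Lift the jar over 110 mm to pass the spice jar.
- spice_jar: round spice jar in the crate, 45 mm diameter, 106 mm high, origin at its underside
- tin: food tin in the crate, 57 mm diameter, 72 mm high, origin at its underside
- tumbler: drinking glass on the worktop at the right, 80 mm diameter, 91 mm high, origin at its underside
- mug: small mug on the worktop at the back, 65 x 94 x 52 mm, origin at its underside
Mind the look-alikes: they are no part of the job. Leave any black look-alike of the jar_lid alone.

How it is judged:
By the outcome, as a careful person would: the job done as asked, in the order asked, and still so for the second after the job is handed in, while the arm keeps its last pose, push and grip.
It also fails if it takes over 58 s, if anything falls off the work surface, if the arm or the gripper's body presses on something with over 40 N, if the wrist force passes 120 N, or if a joint passes its speed limit or range.

ROBOT

A 6-joint arm with a two-finger parallel gripper is mounted at the origin on a cart in front of the work surface, level with it; the furniture and walls round the work are solid. World frame = base frame: x ahead of the robot, y to its left, z up, the work surface at z = 0. Lengths are in m, angles in rad, forces in N, time in s.
With the tool pointing down it reaches from about 0.375 to 0.925 m from the base axis. Payload 5.7 kg.
Tool frame: the origin (TCP) lies at the very end of the fingers, on their centre line; the grasp point (between the pads) lies 19 mm behind it (env.pinch_z is the distance from the TCP to the grasp point, in m); z points along the fingers, y is the line along which they close (so a half turn about z gives the same grasp; the last joint's range is limited). The gripper opens to 85 mm and grips with 20 to 120 N. Pads are 22 mm wide; open, the fingers measure 114 mm over their backs; the gripper's body (76 mm by 85 mm) begins 54 mm behind the grasp point. The pads swing forward as they close: fully open they stand 13 mm farther back than shut.
Start: joints at [1.224, 0.359, 1.51, -0, 1.272, -0.115], TCP at [0.138, 0.584, 0.231] pointing down, gripper open.
Joint ranges: [-2.97, 2.97], [-1.01, 2.36], [0.21, 2.38], [-0.96, 4.11], [0.2, 2.71], [-2.98, 2.98]. Speed limits (rad/s): [2.39, 2.39, 3.14, 3.14, 3.14, 3.14].

INTERFACE

Orientations are given as a unit quaternion [w, x, y, z].
In Python, from cell import env gives the robot as it stands. The module is installed in compiled form; this text tells all that it offers.
- The arm moves only by the shell command python3 -m creep 'ROWS'. ROWS is JSON, a list of rows, each an object with "rot": the turn, a rotation vector about the world's x, y, z in degrees, a list of three; "travel": the shift along the world's x, y, z in m, a list of three; "claw": the finger opening in m, from 0 to 0.0854. In form: [{"rot": [wx, wy, wz], "travel": [tx, ty, tz], "claw": claw}, ...]. A call has 1 to 12 rows; each row shifts and turns the commanded pose from where the row before left it; what a row does not reach is not made up. A row lasts 1/8 s, in which the tool goes at most 62.5 mm and 10.7 degrees, less where a joint would pass 70% of its speed; a pose out of reach is approached as far as the arm can. A call is refused whole if a number of a shift passes 0.0625 or a number of a turn 10.7, either way. A call with a gripper value outside its range is refused whole. The fingers move at their own pace and stop on an object; the grip force is fixed at half the most. Time passes only in rows, so rows that do not move let the fingers close. It gives the time, the measured TCP pose, the force, the opening and the grip force at its end, in the units of the state.
- env.get_obs(): the state, without advancing time (a new reading comes with each control period).
- env.capture(name): name is "scene" or "top" or "wrist"; returns the picture (420x560x3 uint8, red, green, blue); there is no depth.
- env.calibration(name): a dict with "fx", "fy", "cx", "cy" (pixels), "world_from_camera" (4x4, takes a point from camera to world coordinates). Camera axes: x right, y down, z forward; pixel columns grow to the right and rows downward; lengths in m; the calibration is good to about 2 mm. A picture is of the moment at which its call begins: read the wrist's pose just before it. calibration takes no time and is no camera call; for the wrist camera it gives the pose at the moment of the call.
- env.finish_job(): hands the job in; it is judged then, once.
The state is a dict: "t": time; "q": joint angles; "qvel": joint speeds; "effort": joint torques, N m; "tool_pos": TCP position; "ee_rot": TCP orientation; "ft_force": force on the tool from outside, world axes, zero at the start; "wrist_torque": the same for the moment, N m; "width": finger opening in m; "grasp_force": force on a finger pad.
Only numpy, scipy, OpenCV 4.12 (cv2) and the standard library are available. Lean on these libraries where they do the work, as an engineer would, in place of code of your own. Each camera call takes 0.05 s, during which the arm holds its last target. There are 200 camera calls.

## Working session

There is one attempt and no reset: what is moved stays moved. The work goes in short steps, Python scripts to look and compute and a shell command to move; the robot and the scene stay as the last step left them, time stands still between calls to the robot, and variables do not carry over. Pictures are saved under pics/ and viewed, at most 10 in all, crops included, and the job is handed in when it is done.

```bash
mkdir -p pics; python3 - <<'E'
from cell import env
import cv2,numpy as np
o=env.get_obs()
for k in('t','tool_pos','ee_rot','ft_force','width'):print(k,o[k])
for n in('scene','top'):
    im=env.capture(n); cv2.imwrite(f'pics/{n}0.png',im[:,:,::-1])
    c=env.calibration(n); print(n,{k:np.round(v,4).tolist() for k,v in c.items()})
E
```

```text
t 0.0
tool_pos [0.13759668 0.58330064 0.23045698]
ee_rot [-2.14553567e-04  1.15633326e-01  9.93291545e-01 -8.91250876e-04]
ft_force [0.09406784 0.01850089 0.49681586]
width 0.08544758280322994
scene {'fx': 502.5027, 'fy': 502.5027, 'cx': 275.2987, 'cy': 209.9905, 'world_from_camera': [[0.6158, -0.4037, 0.6766, -0.4961], [-0.7878, -0.3269, 0.522, -0.856], [0.0105, -0.8545, -0.5194, 0.8874], [0.0, 0.0, 0.0, 1.0]]}
top {'fx': 542.7551, 'fy': 542.7551, 'cx': 275.8951, 'cy': 216.2879, 'world_from_camera': [[-0.0073, -0.9965, 0.0834, 0.3715], [-1.0, 0.0073, -0.0001, -0.065], [-0.0005, -0.0834, -0.9965, 1.7943], [0.0, 0.0, 0.0, 1.0]]}
```

View pics/top0.png

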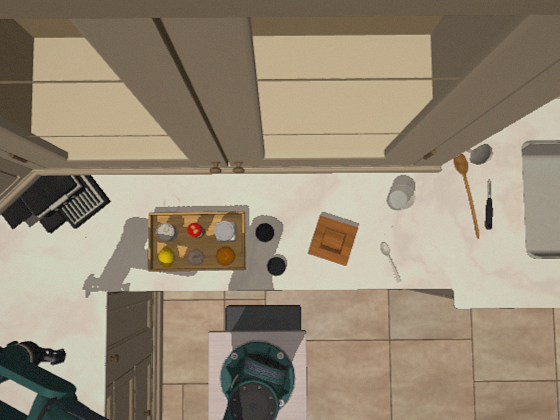

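View pics/scene0.png

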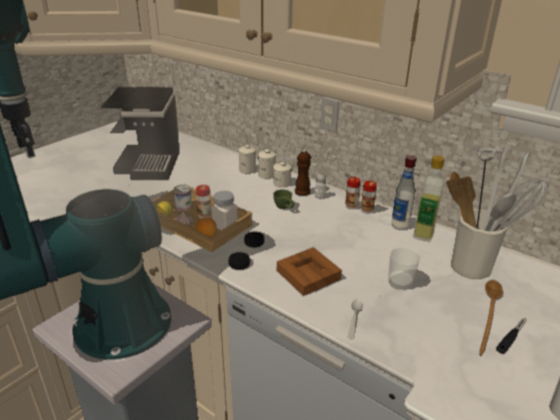

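The top view shows the crate at columns 150–245 and rows 212–270. The jar looks to be at about (226,231), the spice jar at (195,230) and the tin at (166,231). The block is at (333,239), and two black look-alike lids sit at (264,232) and (277,266). Next I'll enlarge the crate and block.

```bash
python3 - <<'E'
import cv2
im=cv2.imread('pics/top0.png')
a=cv2.resize(im[200:280,190:270],None,fx=5,fy=5,interpolation=cv2.INTER_CUBIC)
b=cv2.resize(im[200:280,293:373],None,fx=5,fy=5,interpolation=cv2.INTER_CUBIC)
s=cv2.imread('pics/scene0.png')
cv2.imwrite('pics/crop1.png',cv2.hconcat([a,b]))
E
```

```text
(no output)
```

View pics/crop1.png

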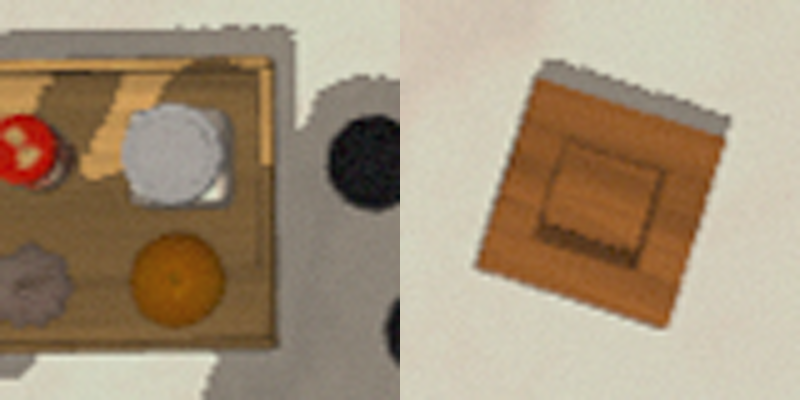

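The crop shows the lid centred at about (224.6,230.8) full-frame, with the jar body close to square with the crate. The block's top corners come out near (401,215.6), (438,227), (426.4,265.4) and (388.2,253.4) if measured from the wrong origin, so I'll take the crop offset properly when I convert them to world positions.

```bash
cat > h.py <<'E'
from cell import env
import numpy as np
def ray(c,uv,z):
    T=np.array(c['world_from_camera']); d=T[:3,:3]@[(uv[0]-c['cx'])/c['fx'],(uv[1]-c['cy'])/c['fy'],1]
    return T[:3,3]+d*(z-T[2,3])/d[2]
def proj(c,p):
    T=np.array(c['world_from_camera']); q=T[:3,:3].T@(np.asarray(p)-T[:3,3])
    return np.array([c['fx']*q[0]/q[2]+c['cx'],c['fy']*q[1]/q[2]+c['cy']])
E
python3 - <<'E'
from h import *
c=env.calibration('top')
print('lid',ray(c,(190+173/5,200+154/5),.121))
print('lid edges',[ray(c,(190+a/5,200+b/5),.121)[:2].round(3) for a,b in((122,154),(223,154),(173,103),(173,206))])
P=[ray(c,(293+(a-400)/5,200+b/5),.034)[:2] for a,b in((540,78),(725,135),(667,327),(476,267))]
P=np.array(P);print(P.round(4),P.mean(0))
for i in range(4):
    d=P[(i+1)%4]-P[i];print(np.hypot(*d),np.degrees(np.arctan2(d[1],d[0]))%90)
print('spice',ray(c,(190+22/5,200+150/5),.114))
print('pinch',env.pinch_z, 'q',env.get_obs()['q'])
w=env.calibration('wrist');print({k:np.round(v,4).tolist() for k,v in w.items()})
E
```

```text
lid [0.46779821 0.09354819 0.121     ]
lid edges [array([0.468, 0.125]), array([0.468, 0.063]), array([0.499, 0.094]), array([0.436, 0.094])]
[[ 0.5201 -0.212 ]
 [ 0.482  -0.3316]
 [ 0.358  -0.2917]
 [ 0.3976 -0.1688]] [ 0.43942153 -0.25101842]
0.1255802896805452 72.36271580238115
0.13024430590417674 72.14413232811154
0.12911679546677324 72.15357832531566
0.12983470316944876 70.5828841060916
spice [0.4713688  0.18784806 0.114     ]
pinch 0.0187 q [ 1.22389141e+00  3.59428182e-01  1.51136028e+00 -2.99565320e-05
  1.27253595e+00 -1.15107930e-01]
{'fx': 306.6186, 'fy': 306.6186, 'cx': 277.306, 'cy': 201.807, 'world_from_camera': [[0.2298, 0.9291, 0.2897, 0.0644], [0.9732, -0.2188, -0.0703, 0.6012], [-0.002, 0.2981, -0.9545, 0.3738], [0.0, 0.0, 0.0, 1.0]]}
```

```bash
python3 -m creep '[{"rot":[0,0,0],"travel":[0.0275,-0.041,0.002],"claw":0.0854},{"rot":[0,0,0],"travel":[0.0275,-0.041,0.002],"claw":0.0854},{"rot":[0,0,0],"travel":[0.0275,-0.041,0.002],"claw":0.0854},{"rot":[0,0,0],"travel":[0.0275,-0.041,0.002],"claw":0.0854},{"rot":[0,0,0],"travel":[0.0275,-0.041,0.002],"claw":0.0854},{"rot":[0,0,0],"travel":[0.0275,-0.041,0.002],"claw":0.0854},{"rot":[0,0,0],"travel":[0.0275,-0.041,0.002],"claw":0.0854},{"rot":[0,0,0],"travel":[0.0275,-0.041,0.002],"claw":0.0854},{"rot":[0,0,0],"travel":[0.0275,-0.041,0.002],"claw":0.0854},{"rot":[0,0,0],"travel":[0.0275,-0.041,0.002],"claw":0.0854},{"rot":[0,0,0],"travel":[0.0275,-0.041,0.002],"claw":0.0854},{"rot":[0,0,0],"travel":[0.0275,-0.041,0.002],"claw":0.0854}]'
python3 - <<'E'
from h import *
import cv2
o=env.get_obs();print(o['t'],o['q'].round(3) if hasattr(o['q'],'round') else o['q'],o['tool_pos'],o['ee_rot'])
c=env.calibration('wrist');im=env.capture('wrist');cv2.imwrite('pics/w1.png',im[:,:,::-1])
o=env.get_obs();print(o['t'],o['q'],o['tool_pos'])
print(proj(c,(.468,.0935,.121)),np.round(c['world_from_camera'],4))
E
```

```text
t: 1.6
tool_pos: [0.4683, 0.0904, 0.2551]
ee_rot: [-0.0, 0.116, 0.993, 0.0]
ft_force: [0.8, 0.1, 0.6]
width: 0.0855
grasp_force: 0.0
1.6 [ 0.046  0.157  1.732  0.     1.253 -1.293] [0.46828766 0.09043715 0.25511973] [-2.08244511e-04  1.15735337e-01  9.93280065e-01  4.24897611e-06]
1.65 [ 0.0392416   0.15937465  1.72766708 -0.00438261  1.2508438  -1.29682949] [0.47255987 0.08595492 0.25567542]
[280.21826388 189.30129775] [[ 2.301e-01  9.290e-01  2.898e-01  3.951e-01]
 [ 9.732e-01 -2.195e-01 -6.880e-02  1.080e-01]
 [-3.000e-04  2.979e-01 -9.546e-01  3.984e-01]
 [ 0.000e+00  0.000e+00  0.000e+00  1.000e+00]]
```

View pics/w1.png

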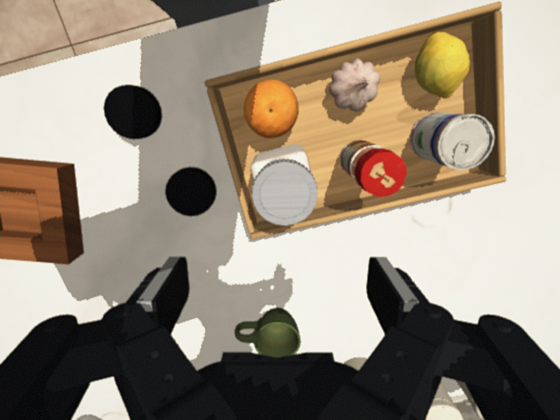

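The wrist view shows the lid at about (285,190), against a prediction of (280,189). The arm was still settling when it was taken. I'll turn −20°, go lower, settle and measure.

```bash
python3 -m creep '[{"rot":[0,0,-10],"travel":[0,0,-0.025],"claw":0.0854},{"rot":[0,0,-10],"travel":[0,0,-0.025],"claw":0.0854},{"rot":[0,0,0],"travel":[0,0,0],"claw":0.0854},{"rot":[0,0,0],"travel":[0,0,0],"claw":0.0854},{"rot":[0,0,0],"travel":[0,0,0],"claw":0.0854}]'
python3 - <<'E'
from h import *
import cv2
c=env.calibration('wrist');im=env.capture('wrist')[:,:,::-1];cv2.imwrite('pics/w2.png',im)
o=env.get_obs();print(o['t'],o['q'],o['tool_pos'])
u,v=proj(c,(.468,.0935,.1)).astype(int);print(u,v)
x0,y0=max(u-75,0),max(v-75,0)
cr=cv2.resize(im[y0:y0+150,x0:x0+150],None,fx=4,fy=4,interpolation=cv2.INTER_CUBIC);print(x0,y0)
cv2.imwrite('pics/w2c.png',cr)
import pickle;pickle.dump(c,open('w2.pkl','wb'))
E
```

```text
t: 2.28
tool_pos: [0.4686, 0.0921, 0.2063]
ee_rot: [0.001, 0.285, 0.958, 0.0]
ft_force: [0.8, 0.5, 0.7]
width: 0.0851
grasp_force: 0.0
2.325 [ 4.94317712e-02  2.08685343e-01  1.79971653e+00 -8.06764285e-05
  1.13136673e+00 -9.42228723e-01] [0.46849779 0.09213458 0.20626751]
277 197
202 122
```

View pics/w2c.png

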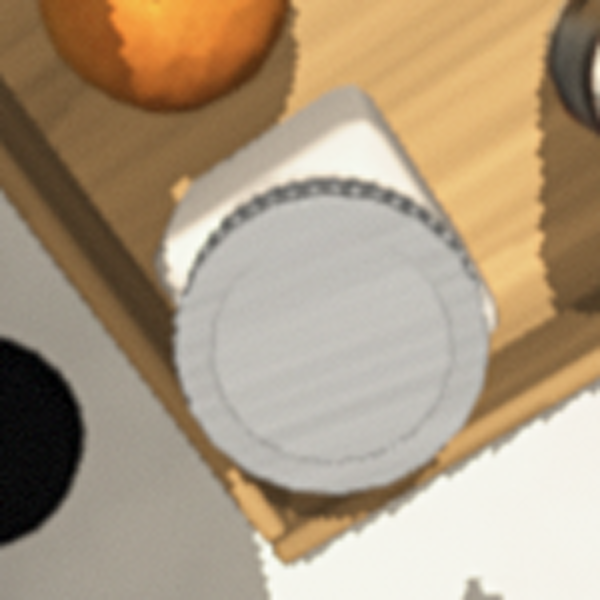

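The crop shows the lid's top ellipse centred at about (331.5,342), spanning columns 174–489 and rows 192–493. It also shows two upper body edges, (175,243)→(345,124) and (390,140)→(480,275). I'll fit the jar's position and yaw from these.

```bash
python3 - <<'E'
from h import *
import pickle
c=pickle.load(open('w2.pkl','rb'))
f=lambda a,b,z:ray(c,(202+(a+.5)/4-.5,122+(b+.5)/4-.5),z)[:2]
E=[f(a,b,.121) for a,b in((174,342),(489,342),(331,192),(331,493))]
print('lid',np.round(E,4),(E[0]+E[1])/2,(E[2]+E[3])/2, np.hypot(*(E[0]-E[1])),np.hypot(*(E[2]-E[3])))
for a,b in(((175,243),(345,124)),((390,140),(480,275))):
    p,q=f(*a,.086),f(*b,.086);d=q-p;print(p.round(4),q.round(4),np.degrees(np.arctan2(d[1],d[0])))
# crate outer edge lower-left and front
p,q=f(0,190,.058),f(270,550,.058);print('crate',np.degrees(np.arctan2(*(q-p)[::-1])))
from scipy.spatial.transform import Rotation as R
w,x,y,z=env.get_obs()['ee_rot'];print('tooly',R.from_quat([x,y,z,w]).as_matrix()[:,1])
E
```

```text
lid [[0.4555 0.0712]
 [0.4893 0.123 ]
 [0.4472 0.1132]
 [0.4997 0.0794]] [0.4723865  0.09711071] [0.47343516 0.09631431] 0.06184799167232849 0.0623990868518576
[0.4444 0.075 ] [0.4428 0.1206] 91.96432107106988
[0.451  0.1268] [0.4875 0.1276] 1.3191868980735666
crate 0.47168451771019637
tooly [0.54727129 0.83695466 0.00101341]
```

The wrist view puts the lid centre at about (0.4725, 0.0965), with a fitted diameter of 62 mm, which matches the given size. Jar yaw is about +1.5°. Now I'll descend to grasp.

```bash
python3 -m creep '[{"rot":[0,0,0],"travel":[0.0035,0.0037,-0.03],"claw":0.0854},{"rot":[0,0,0],"travel":[0,0,-0.04],"claw":0.0854},{"rot":[0,0,0],"travel":[0,0,-0.03],"claw":0.0854},{"rot":[0,0,0],"travel":[0,0,-0.011],"claw":0.0854},{"rot":[0,0,0],"travel":[0,0,0],"claw":0.0854},{"rot":[0,0,0],"travel":[0,0,0],"claw":0.0854}]'
```

```text
t: 3.08
tool_pos: [0.4725, 0.0957, 0.0955]
ee_rot: [0.001, 0.286, 0.958, 0.0]
ft_force: [-0.6, 0.6, 0.1]
width: 0.0851
grasp_force: 0.0
```

```bash
python3 -m creep '[{"rot":[0,0,0],"travel":[0,0,-0.001],"claw":0.07},{"rot":[0,0,0],"travel":[0,0,0],"claw":0.062},{"rot":[0,0,0],"travel":[0,0,0],"claw":0.05},{"rot":[0,0,0],"travel":[0,0,0],"claw":0.05},{"rot":[0,0,0],"travel":[0,0,0],"claw":0.05},{"rot":[0,0,0],"travel":[0,0,0],"claw":0.05}]'
```

```text
t: 3.82
tool_pos: [0.4725, 0.0961, 0.0945]
ee_rot: [0.001, 0.286, 0.958, 0.001]
ft_force: [0.1, 2.4, 8.8]
width: 0.0599
grasp_force: 62.5
```

```bash
python3 -m creep '[{"rot":[0,0,0],"travel":[0,0,0.01],"claw":0.05},{"rot":[0,0,0],"travel":[0,0,0.02],"claw":0.05},{"rot":[0,0,0],"travel":[0,0,0.03],"claw":0.05},{"rot":[0,0,0],"travel":[0,0,0.03],"claw":0.05},{"rot":[0,0,0],"travel":[0,0,0.025],"claw":0.05},{"rot":[0,0,0],"travel":[0,0,0.01],"claw":0.05},{"rot":[0,0,0],"travel":[0,0,0],"claw":0.05}]'
```

```text
t: 4.7
tool_pos: [0.4713, 0.0956, 0.2185]
ee_rot: [0.0, 0.286, 0.958, -0.0]
ft_force: [1.1, -0.3, -3.3]
width: 0.0599
grasp_force: 65.8
```

```bash
python3 -m creep '[{"rot":[0,0,-3],"travel":[-0.0035,-0.025,0.002],"claw":0.05},{"rot":[0,0,-3],"travel":[-0.0035,-0.045,0.002],"claw":0.05},{"rot":[0,0,-3],"travel":[-0.0035,-0.05,0.002],"claw":0.05},{"rot":[0,0,-3],"travel":[-0.0035,-0.045,0],"claw":0.05},{"rot":[0,0,-3],"travel":[-0.0035,-0.035,0],"claw":0.05},{"rot":[0,0,-3],"travel":[-0.0035,-0.02,0],"claw":0.05},{"rot":[0,0,0],"travel":[0,0,0],"claw":0.05},{"rot":[0,0,0],"travel":[0,0,0],"claw":0.05},{"rot":[0,0,0],"travel":[0,0,0],"claw":0.05},{"rot":[0,0,0],"travel":[0,0,0],"claw":0.05}]'
python3 - <<'E'
from h import *
import cv2,pickle
c=env.calibration('wrist');im=env.capture('wrist')[:,:,::-1];cv2.imwrite('pics/w3.png',im)
o=env.get_obs();print(o['t'],o['q'],o['tool_pos'],o['ee_rot'])
pickle.dump((c,o),open('w3.pkl','wb'));print(proj(c,(.4394,-.251,.034)))
cv2.imwrite('pics/w3b.png',cv2.resize(im[0:350,40:420],None,fx=1.7,fy=1.7,interpolation=cv2.INTER_CUBIC))
E
```

```text
t: 5.95
tool_pos: [0.4503, -0.1236, 0.2241]
ee_rot: [-0.0, 0.432, 0.902, 0.0]
ft_force: [0.1, -0.6, -2.7]
width: 0.0597
grasp_force: 66.1
6.0 [-4.16190954e-01  1.73937431e-01  1.79469920e+00 -4.98806256e-06
  1.17304112e+00 -1.09316414e+00] [ 0.45040902 -0.12375733  0.22425306] [-4.24557144e-05  4.32181624e-01  9.01786584e-01 -3.60504975e-06]
[203.22838686 252.5954021 ]
```

View pics/w3b.png

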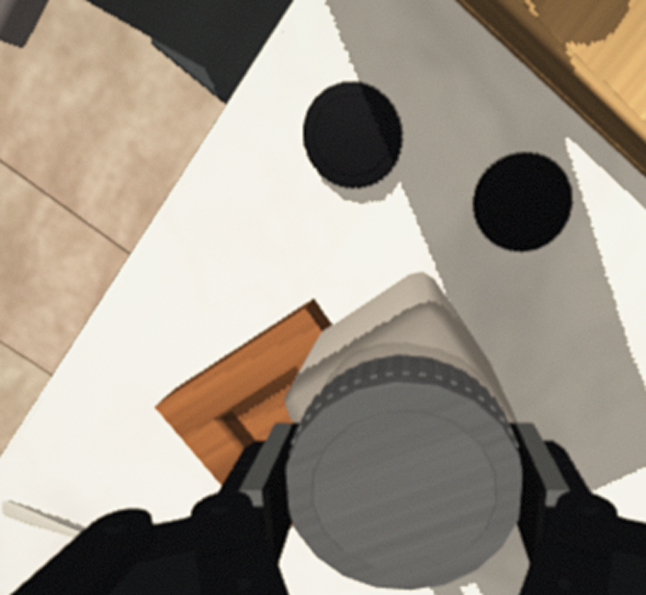

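The view shows the jar in the gripper. Its near body face has a top edge of about (290,393)→(430,303) in crop pixels. Two block corners are visible at (157,407) and (313,301), and the recess's near corner is at about (222,415). I'll work out the block pose and the jar yaw.

```bash
python3 - <<'E'
from h import *
import pickle
c,o=pickle.load(open('w3.pkl','rb'))
g=lambda a,b:(40+(a+.5)/1.7-.5,(b+.5)/1.7-.5)
f=lambda a,b,z:ray(c,g(a,b),z)[:2]
A,B=f(157,407,.034),f(313,301,.034);d=B-A
print('block corners',A,B,np.hypot(*d),np.degrees(np.arctan2(d[1],d[0]))-90)
n=np.array([d[1],-d[0]])/np.hypot(*d);print('centre',(A+B)/2+.065*n, 'recess corner',f(222,415,.034))
z=o['tool_pos'][2]-.0865
for a,b in(((290,393),(430,303)),((445,315),(500,400))):
    p,q=f(*a,z+.078),f(*b,z+.078);e=q-p;print('jar edge',p.round(4),q.round(4),np.degrees(np.arctan2(e[1],e[0])))
a,b=f(300,370,z),f(410,280,z)
print('lid',(f(285,480,z+.113)+f(523,480,z+.113))/2,np.hypot(*(f(285,480,z+.113)-f(523,480,z+.113))),o['tool_pos'][:2])
E
python3 - <<'E'
import cv2,sys
sys.path.insert(0,'.')
from h import *
im=cv2.imread('pics/w3.png')
a=cv2.resize(im[160:290,120:270],None,fx=5,fy=5,interpolation=cv2.INTER_CUBIC)
b=cv2.resize(im[150:270,195:360],None,fx=4.5,fy=4.5,interpolation=cv2.INTER_CUBIC)
cv2.imwrite('pics/w3d.png',cv2.resize(im[150:300,120:350],None,fx=3.4,fy=3.4,interpolation=cv2.INTER_CUBIC))
E
```

```text
block corners [ 0.3637845  -0.28929988] [ 0.40428311 -0.15994052] 0.13555065703689062 -17.383804076906614
centre [ 0.44606492 -0.24404032] recess corner [ 0.40241129 -0.26607956]
jar edge [ 0.4155 -0.1363] [ 0.4314 -0.0865] 72.37991403184289
jar edge [ 0.4372 -0.0865] [ 0.4686 -0.0967] -18.11438932378497
lid [ 0.44926444 -0.12110914] 0.060801283065396144 [ 0.45040902 -0.12375733]
```

View pics/w3d.png

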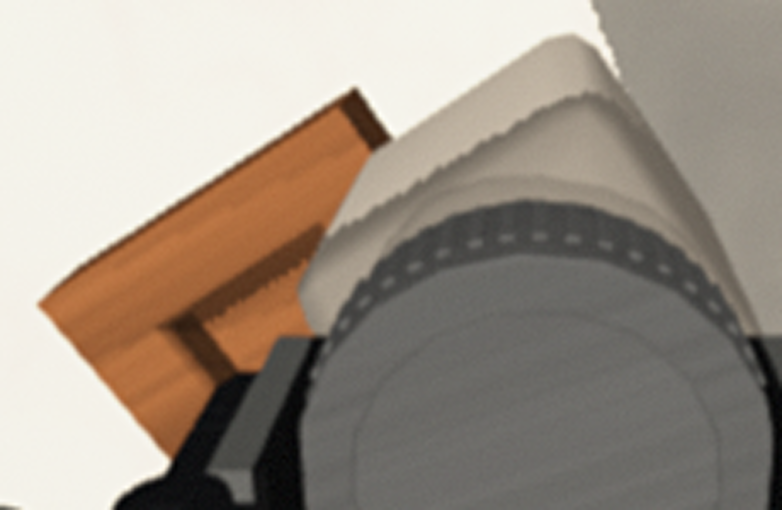

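The close-up shows the block's top-face corners more exactly at (40,303) and (343,103), with the recess corner at (163,325) and its near edge running to (325,225). The jar's faces are parallel to the block's edges. I'll recompute the positions.

```bash
python3 - <<'E'
from h import *
import pickle
c,o=pickle.load(open('w3.pkl','rb'))
f=lambda a,b,z:ray(c,(120+(a+.5)/3.4-.5,150+(b+.5)/3.4-.5),z)[:2]
A,B=f(40,303,.034),f(343,103,.034);d=B-A
L=np.hypot(*d);yaw=np.degrees(np.arctan2(d[1],d[0]))-90
print('block',A,B,L,yaw)
n=np.array([d[1],-d[0]])/L;t=d/L;print('centre',(A+B)/2+.065*n)
for h in(.034,):
  C,D=f(163,325,h),f(325,225,h);e=D-C;print('recess',C,np.degrees(np.arctan2(e[1],e[0]))-90,'centre',C+.036*(n+t),C+.033*(n+t))
z=o['tool_pos'][2]-.0865
p,q=f(335,233,z+.078),f(560,100,z+.078);e=(q-p)/np.hypot(*(q-p));m=np.array([e[1],-e[0]])
r=(f(640,125,z+.078)+f(700,215,z+.078))/2
print('jar yaw',np.degrees(np.arctan2(e[1],e[0]))-90)
s=np.linalg.solve(np.array([m,e]),[m@p+.031,e@r-.031]);print('jar centre',s,'tcp',o['tool_pos'][:2])
E
```

```text
block [ 0.36281218 -0.28935159] [ 0.40340565 -0.1651574 ] 0.13065996702165905 -18.10023298652625
centre [ 0.44489235 -0.24744871]
recess [ 0.40075718 -0.26962476] -18.95362634424987 centre [ 0.44616019 -0.24659073] [ 0.44237661 -0.24851023]
jar yaw -19.918626218316987
jar centre [ 0.44993478 -0.12104896] tcp [ 0.45040902 -0.12375733]
```

Both cameras put the TCP target at about (0.4448, −0.2495), agreeing within 1.5 mm, and the yaw already matches. I'll move over the recess and partway down.

```bash
python3 -m creep '[{"rot":[0,0,0],"travel":[-0.0016,-0.025,0],"claw":0.05},{"rot":[0,0,0],"travel":[-0.002,-0.04,0],"claw":0.05},{"rot":[0,0,0],"travel":[-0.002,-0.04,0],"claw":0.05},{"rot":[0,0,0],"travel":[0,-0.0207,-0.02],"claw":0.05},{"rot":[0,0,0],"travel":[0,0,-0.03],"claw":0.05},{"rot":[0,0,0],"travel":[0,0,-0.024],"claw":0.05},{"rot":[0,0,0],"travel":[0,0,-0.01],"claw":0.05},{"rot":[0,0,0],"travel":[0,0,0],"claw":0.05},{"rot":[0,0,0],"travel":[0,0,0],"claw":0.05},{"rot":[0,0,0],"travel":[0,0,0],"claw":0.05}]'
python3 - <<'E'
from h import *
import cv2
im=env.capture('scene')[:,:,::-1];u,v=proj(env.calibration('scene'),(.445,-.25,.05)).astype(int)
cv2.imwrite('pics/s2.png',cv2.resize(im[v-75:v+75,u-100:u+100],None,fx=4,fy=4,interpolation=cv2.INTER_CUBIC))
o=env.get_obs();print(o['t'],o['tool_pos'],o['ee_rot'],o['ft_force'])
E
```

```text
t: 7.25
tool_pos: [0.4454, -0.2505, 0.1413]
ee_rot: [0.001, 0.433, 0.902, -0.0]
ft_force: [-0.4, -0.2, -3.7]
width: 0.0596
grasp_force: 66.2
7.3 [ 0.4452884  -0.2503846   0.14110694] [ 7.94364258e-04  4.32646758e-01  9.01563146e-01 -2.13837849e-04] [-0.52187731 -0.03568236 -3.57063931]
```

View pics/s2.png

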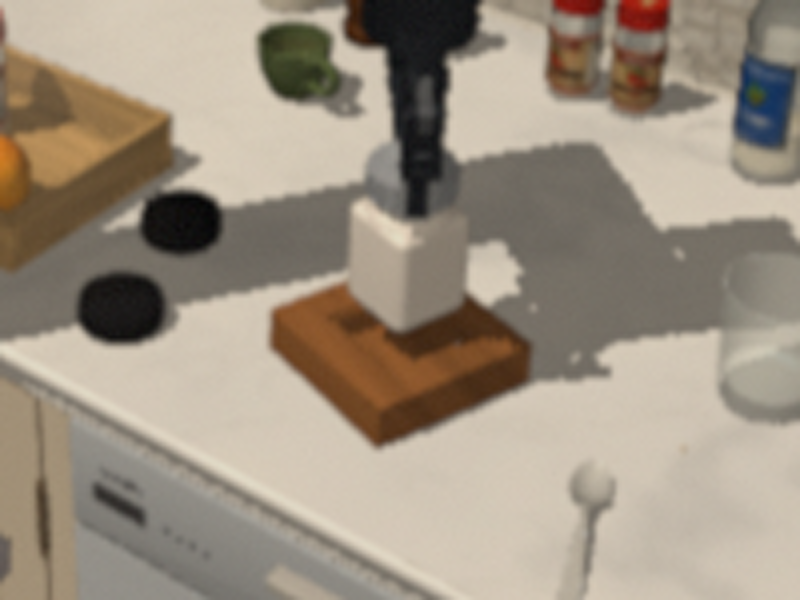

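The jar hangs aligned over the recess, with its underside about 20 mm above the block's top. I'll descend and watch the force.

```bash
python3 -m creep '[{"rot":[0,0,0],"travel":[-0.0003,0.0005,-0.009],"claw":0.05},{"rot":[0,0,0],"travel":[0,0,-0.009],"claw":0.05},{"rot":[0,0,0],"travel":[0,0,-0.005],"claw":0.05},{"rot":[0,0,0],"travel":[0,0,-0.004],"claw":0.05},{"rot":[0,0,0],"travel":[0,0,0],"claw":0.05},{"rot":[0,0,0],"travel":[0,0,0],"claw":0.05}]'
```

```text
t: 8.05
tool_pos: [0.4444, -0.2496, 0.1133]
ee_rot: [-0.0, 0.433, 0.902, -0.0]
ft_force: [0.5, 0.2, -2.9]
width: 0.06
grasp_force: 66.2
```

```bash
python3 -m creep '[{"rot":[0,0,0],"travel":[0,0,-0.005],"claw":0.05},{"rot":[0,0,0],"travel":[0,0,-0.005],"claw":0.05},{"rot":[0,0,0],"travel":[0,0,-0.003],"claw":0.05},{"rot":[0,0,0],"travel":[0,0,-0.002],"claw":0.05},{"rot":[0,0,0],"travel":[0,0,0],"claw":0.05},{"rot":[0,0,0],"travel":[0,0,0],"claw":0.05}]'
```

```text
t: 8.8
tool_pos: [0.4444, -0.2494, 0.0986]
ee_rot: [-0.0, 0.433, 0.902, 0.0]
ft_force: [-1.9, 1.7, 5.1]
width: 0.0596
grasp_force: 67.0
```

Contact at TCP z = 0.0986, against 0.0985 expected, so the jar is seated. Now I'll unscrew.

```bash
python3 -m creep '[{"rot":[0,0,4],"travel":[0,0,0],"claw":0.05},{"rot":[0,0,5],"travel":[0,0,0],"claw":0.05},{"rot":[0,0,5],"travel":[0,0,0],"claw":0.05},{"rot":[0,0,5],"travel":[0,0,0],"claw":0.05},{"rot":[0,0,5],"travel":[0,0,0],"claw":0.05},{"rot":[0,0,5],"travel":[0,0,0],"claw":0.05}]'
python3 -c "
from cell import env
o=env.get_obs();print(o['t'],o['wrist_torque'],o['q'],o['tool_pos'])"
```

```text
t: 9.55
tool_pos: [0.4449, -0.25, 0.0986]
ee_rot: [0.001, 0.192, 0.981, -0.0]
ft_force: [-1.4, 1.2, 2.2]
width: 0.06
grasp_force: 66.5
9.55 [ 0.15081158  0.10200634 -0.319071  ] [-6.47310196e-01  3.97930358e-01  1.84795560e+00  4.00140160e-05
  8.94408188e-01 -1.83143579e+00] [ 0.44492686 -0.24996386  0.09857715]
```

```bash
python3 -m creep '[{"rot":[0,0,5],"travel":[0,0,0],"claw":0.05},{"rot":[0,0,5],"travel":[0,0,0],"claw":0.05},{"rot":[0,0,5],"travel":[0,0,0],"claw":0.05},{"rot":[0,0,5],"travel":[0,0,0],"claw":0.05},{"rot":[0,0,5],"travel":[0,0,0],"claw":0.05},{"rot":[0,0,1],"travel":[0,0,0],"claw":0.05}]'
python3 -c "
from cell import env
o=env.get_obs();print(o['t'],o['wrist_torque'],o['q'],o['tool_pos'])"
```

```text
t: 10.3
tool_pos: [0.4447, -0.2498, 0.0988]
ee_rot: [0.0, -0.033, 0.999, -0.0]
ft_force: [-2.0, 2.8, 5.9]
width: 0.0598
grasp_force: 66.7
10.3 [ 0.21178613  0.36059104 -0.3001926 ] [-6.47331615e-01  3.97497797e-01  1.84811893e+00  9.54617211e-06
  8.95159633e-01 -2.28376339e+00] [ 0.44465541 -0.24978332  0.09875161]
```

```bash
python3 -m creep '[{"rot":[0,0,3],"travel":[0,0,0],"claw":0.05},{"rot":[0,0,3],"travel":[0,0,0],"claw":0.05},{"rot":[0,0,0],"travel":[0,0,0],"claw":0.05}]'
python3 -c "
from cell import env
o=env.get_obs();print(o['t'],o['wrist_torque'],o['ee_rot'],o['q'],o['tool_pos'])"
```

```text
t: 10.68
tool_pos: [0.4447, -0.2498, 0.099]
ee_rot: [0.0, -0.085, 0.996, -0.0]
ft_force: [-3.8, 2.1, 7.7]
width: 0.0596
grasp_force: 67.4
10.675 [0.33199363 0.38295032 0.00122956] [ 3.68784771e-04 -8.49608414e-02  9.96384152e-01 -3.74845672e-04] [-6.47241613e-01  3.97151423e-01  1.84791027e+00 -8.24699533e-05
  8.95481242e-01 -2.38811322e+00] [ 0.44473415 -0.24981937  0.09898266]
```

The torque has dropped to zero after about 61°, so the threads have let go. I'll turn slightly further for margin and lift a little as a check.

```bash
python3 -m creep '[{"rot":[0,0,3],"travel":[0,0,0],"claw":0.05},{"rot":[0,0,2],"travel":[0,0,0],"claw":0.05},{"rot":[0,0,0],"travel":[0,0,0.002],"claw":0.05},{"rot":[0,0,0],"travel":[0,0,0.002],"claw":0.05},{"rot":[0,0,0],"travel":[0,0,0],"claw":0.05},{"rot":[0,0,0],"travel":[0,0,0],"claw":0.05}]'
python3 -c "
from cell import env
o=env.get_obs();print(o['t'],o['wrist_torque'],o['ee_rot'],o['ft_force'],o['tool_pos'])"
```

```text
t: 11.42
tool_pos: [0.4445, -0.2497, 0.1022]
ee_rot: [0.0, -0.128, 0.992, -0.0]
ft_force: [-0.7, -0.0, -0.1]
width: 0.0598
grasp_force: 66.6
11.425 [ 0.01217115  0.12658667 -0.02765669] [ 5.04244965e-05 -1.28089876e-01  9.91762553e-01 -1.38238850e-04] [-0.68226312 -0.03022755 -0.12289857] [ 0.44451769 -0.24968883  0.10219196]
```

```bash
python3 -m creep '[{"rot":[0,0,0],"travel":[0,0,0.003],"claw":0.05},{"rot":[0,0,0],"travel":[0,0,0.004],"claw":0.05},{"rot":[0,0,0],"travel":[0,0,0.005],"claw":0.05},{"rot":[0,0,0],"travel":[0,0,0.006],"claw":0.05},{"rot":[0,0,0],"travel":[0,0,0.006],"claw":0.05},{"rot":[0,0,0],"travel":[0,0,0.006],"claw":0.05},{"rot":[0,0,0],"travel":[0,0,0.004],"claw":0.05},{"rot":[0,0,0],"travel":[0,0,0],"claw":0.05},{"rot":[0,0,0],"travel":[0,0,0],"claw":0.05},{"rot":[0,0,0],"travel":[0,0,0],"claw":0.05},{"rot":[0,0,0],"travel":[0,0,0],"claw":0.05}]'
python3 - <<'E'
from h import *
import cv2
im=env.capture('scene')[:,:,::-1];u,v=proj(env.calibration('scene'),(.445,-.25,.07)).astype(int)
cv2.imwrite('pics/s3.png',cv2.resize(im[v-75:v+75,u-100:u+100],None,fx=4,fy=4,interpolation=cv2.INTER_CUBIC))
o=env.get_obs();print(o['t'],o['tool_pos'],o['ee_rot'],o['ft_force'],o['wrist_torque'])
E
```

```text
t: 12.8
tool_pos: [0.4443, -0.2495, 0.1361]
ee_rot: [-0.0, -0.128, 0.992, 0.0]
ft_force: [0.1, -0.5, -0.4]
width: 0.0596
grasp_force: 66.6
12.85 [ 0.44433371 -0.24951893  0.13612748] [-1.22268046e-04 -1.28123849e-01  9.91758167e-01  5.30043451e-05] [-0.52592482  0.63765981 -1.04315711] [0.00767635 0.00762408 0.02764129]
```

View pics/s3.png

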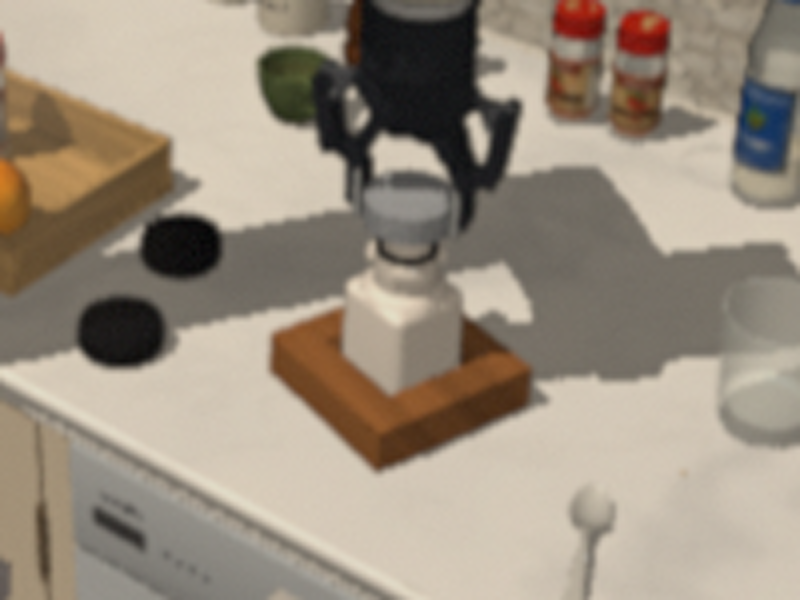

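The lid is level in the gripper about 2 cm above the open mouth, at about (407,205), and the jar is seated in the block at about (403,330). The tumbler and mug are untouched. I'm handing in.

```bash
python3 -c "
from cell import env
print(env.finish_job())"
```

```text
the job is handed in; nothing more can be done
None
```

The job is handed in at about 13 s: the jar is fully seated in the block, and the unscrewed lid is held level in the gripper about 2 cm above the open mouth.

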